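Index the reader arm one hole onto the sample bottle

TASK

The reader arm on the small metal stand is locked in its middle hole; bring its white reader head over the sample bottle on the stand, which stands one hole to one side. Hook a fingertip under the pull ring, lift the spring pin clear, swing the arm just one hole that way (not past it, not the other way) and let the pin drop fully home, then draw the finger out. Do not force or squeeze the ring, and leave the bottles, the disc and the syringe where they stand.

Things in the scene. Friction and masses are not known exactly. Their poses are not given: they have to be found in the camera images.
- ring_bar (a point): Centre of the straight top bar of the steel pull ring, an upright stirrup on top of the index pin. Bar: round, 8 mm thick, 40 mm long, 158 mm above the table with the pin home. Opening: 52 mm wide, 44 mm high; below that only the pin's bush (21 mm wide, top 101 mm up) and the arm. x: level, along the arm to the pivot; y: along the bar. Enter along x, tool tilted 30 to 45 degrees from vertical.
- pivot (a point): Top of the arm's hub on its vertical swing axis, 83 mm above the table, 100 mm from the ring and pin and 110 mm from the reader head. The arm is straight: ring at the near end, head at the far end beyond the pivot, so the head swings opposite to the ring. Axes of the stand: x from the middle hole to the pivot, z up.
- reader_head (a point): Centre of the underside of the reader head, a white upright cylinder 38 mm wide and 34 mm tall at the far end of the arm, 74 mm above the table.
- swing (a joint): Angle of the arm in rad, 0 at the middle hole (about where it starts), growing counterclockwise seen from above. The index plate has five holes, at -0.70, -0.35, 0, 0.35 and 0.70; with the pin home the arm has 0.015 of play. The hinge has slight friction (0.06 N m) and stays where it is left.
- index_pin (a joint): Lift of the spring pin in m: 0 fully home in a hole, end stop 0.022. Clear of the plate above 0.012; 0.014 to 0.020 is a good lift. The spring pushes down with about 4 N when home, 7 N at the stop. Pin 10 mm thick with a round tip, holes 13 mm: let down within about 0.04 rad of a hole it centres itself and drops in; elsewhere it rests on the plate at about 0.012.
- bottle_mid (a point): Middle of the white sample bottle, 34 mm wide and 59 mm tall, 30 mm above its underside. It stands loose on one of the two round black pads at the far end of the stand, under the place of the reader head at swing +0.35 or -0.35 (either side, it varies).
- blank_disc: Low white blanking disc with a small knob, 34 mm wide, 16 mm tall, loose on the other pad; origin at the centre of its underside.
- bottle_left: A brown reagent bottle, 34 mm wide and 63 mm tall, loose on the table to the left of the stand; not to be moved. Origin at the centre of its underside.
- syringe_a: A syringe lying loose on the table to the right of the stand, 173 mm long, 59 mm wide, 14 mm high; not to be moved. Origin at the centre of its underside.
There are look-alikes about, which are no part of the job. What is shaped like the part that bears bottle_mid but blue is not meant.

How it is judged:
By the outcome, as a careful person would: the job done as asked, in the order asked, and still so for the second after the job is handed in, with the robot touching nothing.
It also fails if it takes over 45 s, if anything falls off the work surface, if the arm or the gripper's body presses on something with over 40 N, if the wrist force passes 120 N, or if a joint passes its speed limit or range.

ROBOT

A 6-joint arm with a two-finger parallel gripper is mounted at the origin on a cart in front of the work surface, level with it; the furniture and walls round the work are solid. World frame = base frame: x ahead of the robot, y to its left, z up, the work surface at z = 0. Lengths are in mm, angles in rad, forces in N, time in s.
With the tool pointing down it reaches from about 300 to 850 mm from the base axis. Payload 5.4 kg.
Tool frame: the origin (TCP) lies on the centre line of the jaws, within the pads' length; the fingertips stand 25 mm ahead of it and the grasp point (between the pads) lies 6 mm ahead of it; z points along the fingers, y is the line along which they close (so a half turn about z gives the same grasp; the last joint's range is limited). The gripper opens to 85 mm and grips with 20 to 120 N. Pads are 22 mm wide; open, the fingers measure 114 mm over their backs; the gripper's body (76 mm by 85 mm) begins 54 mm behind the grasp point. The pads swing forward as they close: fully open they stand 13 mm farther back than shut.
Start: joints at [1.087, 0.158, 1.597, -0, 1.386, -0.21], TCP at [155.486, 553.562, 256.299] pointing down, gripper open.
Joint ranges: [-2.91, 2.91], [-0.94, 2.29], [0.18, 2.7], [-1.29, 4.43], [0.17, 2.64], [-3, 3]. Speed limits (rad/s): [2.57, 2.57, 3.14, 3.14, 3.14, 3.14].

INTERFACE

Orientations are given as a 3x3 rotation matrix whose columns are the frame's x, y, z axes.
In Python, from cell import robot gives the robot as it stands. Calls block until the motion is done:
- robot.move_pose(position, orientation): joint-space move of the TCP to a pose.
- robot.movel(position, rotation=None, speed=150): straight line of the TCP; rotation=None keeps the orientation; speed is the mean speed in mm/s.
- robot.move_joints(angles): joint-space move.
- robot.gripper_open() and robot.grab(grasp_force=None): open the fingers fully, or close them until they stop; grasp_force is the grip in N (None keeps the last).
- robot.wait(seconds).
- robot.solve_ik(position, orientation): joint angles nearest the present ones, or None.
- robot.read_camera(name): name is "scene" or "top" or "wrist"; returns a dict with "image" (384x512x3 uint8, red, green, blue), "camera_matrix" (3x3 intrinsics, pixels), "extrinsics" (4x4, takes a point from world to camera coordinates). Camera axes: x right, y up, looking along -z (the intrinsics and any distortion apply to the point x, -y, -z); pixel columns grow to the right and rows downward; lengths in mm; the calibration is good to about 2 mm. A picture is of the moment at which its call begins. There is no depth.
A pose or a line that the arm cannot do raises robot.IKError and nothing moves.
- robot.finish_job(): hands the job in; it is judged then, once.
Readings, each from a call of its own:
- robot.get_clock(): time.
- robot.get_joint_pos(): joint angles.
- robot.get_qvel(): joint speeds.
- robot.get_tau(): joint torques, N m.
- robot.get_ee_pos(): TCP position.
- robot.get_eef_rot(): TCP orientation.
- robot.get_ft_force(): force on the tool from outside, world axes, zero at the start.
- robot.get_torque(): the same for the moment, N m.
- robot.get_gripper_width(): finger opening in mm.
- robot.get_finger_force(): force on a finger pad.
Only numpy, scipy, OpenCV 4.12 (cv2) and the standard library are available. Lean on these libraries where they do the work, as an engineer would, in place of code of your own. Each camera call takes 0.05 s, during which the arm holds its last target. There are 200 camera calls.

## Working session

There is one attempt and no reset: what is moved stays moved. The work goes in short steps, each a Python script; the robot and the scene stay as the last script left them, time stands still between calls to the robot, and variables do not carry over. Pictures are saved under pics/ and viewed, at most 10 in all, crops included, and the job is handed in when it is done.

```bash
mkdir -p pics; ls; python3 - <<'E'
from cell import robot
import cv2,numpy as np
for n in("scene","top"):
    c=robot.read_camera(n); cv2.imwrite(f"pics/{n}0.png",c["image"][:,:,::-1])
    np.savez(f"{n}0.npz",**{k:c[k] for k in("image","camera_matrix","extrinsics")})
    E=np.array(c["extrinsics"]);print(n,c.keys(),np.round(c["camera_matrix"],1).tolist(),np.round(E,3).tolist(),-E[:3,:3].T@E[:3,3])
print(robot.get_eef_rot(),robot.get_clock(),robot.get_gripper_width())
E
```

```text
pics
scene dict_keys(['image', 'camera_matrix', 'extrinsics']) [[369.2, 0.0, 247.5], [0.0, 369.2, 197.1], [0.0, 0.0, 1.0]] [[0.394, -0.919, 0.023, -44.847], [0.422, 0.203, 0.883, -398.558], [-0.817, -0.338, 0.468, -337.525], [0.0, 0.0, 0.0, 1.0]] [-89.61105857 -74.20242239 511.12348856]
top dict_keys(['image', 'camera_matrix', 'extrinsics']) [[414.4, 0.0, 256.9], [0.0, 414.4, 197.5], [0.0, 0.0, 1.0]] [[0.024, -1.0, -0.003, 174.568], [0.996, 0.024, 0.091, -654.318], [-0.091, -0.005, 0.996, -932.894], [0.0, 0.0, 0.0, 1.0]] [562.74952581 185.2499339  988.88491896]
[[-9.62751217e-01  2.70387552e-01 -8.16269893e-04]
 [ 2.70388529e-01  9.62750068e-01 -1.53281231e-03]
 [ 3.71410527e-04 -1.69642693e-03 -9.99998492e-01]] 0.1 85.55575437161166
```

View pics/scene0.png

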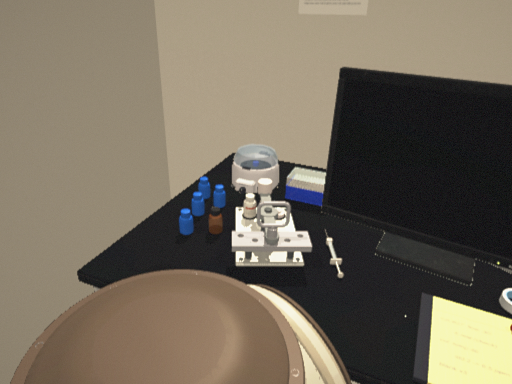

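View pics/top0.png

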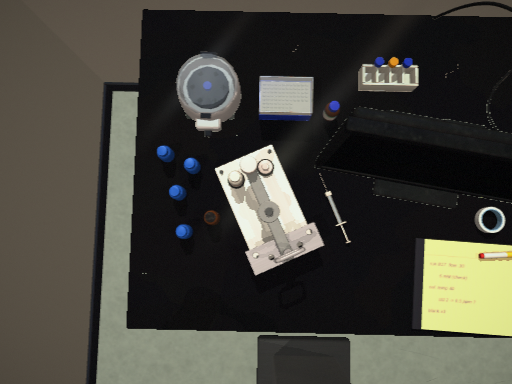

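The stand is at about (270,210) in the top view, with the ring at its near end (~(287,255)), the hub at (269,212) and the head at (250,165). The white bottle seems to be on the left pad at (235,180). I'll zoom in on both views.

```bash
python3 - <<'E'
import cv2,numpy as np
t=cv2.imread("pics/top0.png")[135:285,200:345];s=cv2.imread("pics/scene0.png")[165:275,215:325]
t=cv2.resize(t,None,fx=4,fy=4,interpolation=2)[:600];s=cv2.resize(s,None,fx=5,fy=5,interpolation=2)
cv2.imwrite("pics/t0z.png",t);cv2.imwrite("pics/s0z.png",s)
E
```

```text
(no output)
```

View pics/t0z.png

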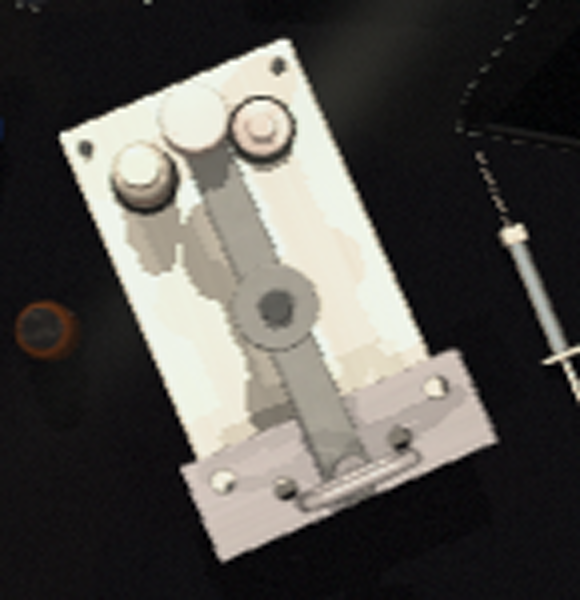

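View pics/s0z.png

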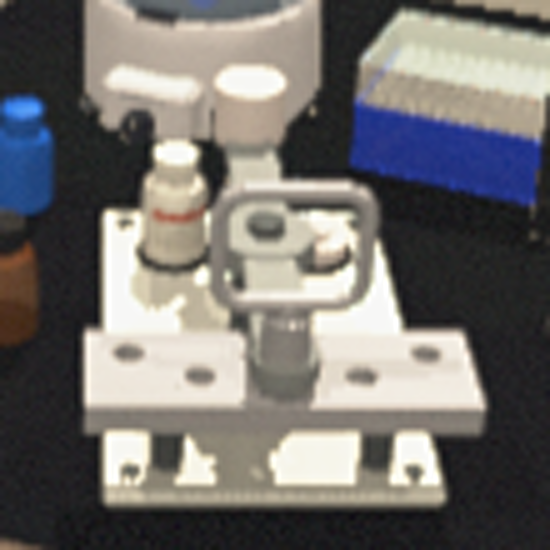

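The bottle stands left of the arm (zoom (150,178)) and the disc with its knob is on the right (262,127). The head therefore has to move left, which is counterclockwise (swing +0.35), and the ring swings right. Next I'll measure by casting rays at the known heights.

```bash
cat > h.py <<'E'
import numpy as np
def ray(cam,px):
    K,E=np.array(cam["camera_matrix"]),np.array(cam["extrinsics"])
    d=np.linalg.inv(K)@[px[0],px[1],1]; d=np.array([d[0],-d[1],-d[2]])
    R=E[:3,:3]; return -R.T@E[:3,3], R.T@d
def onz(cam,px,z):
    o,d=ray(cam,px); return o+d*(z-o[2])/d[2]
def proj(cam,p):
    K,E=np.array(cam["camera_matrix"]),np.array(cam["extrinsics"])
    c=E[:3,:3]@p+E[:3,3]; u=K@[c[0],-c[1],-c[2]]; return u[:2]/u[2]
def two(c1,p1,c2,p2):
    o1,d1=ray(c1,p1);o2,d2=ray(c2,p2)
    d1/=np.linalg.norm(d1);d2/=np.linalg.norm(d2)
    s=np.linalg.lstsq(np.c_[d1,-d2],o2-o1,rcond=None)[0]
    a,b=o1+s[0]*d1,o2+s[1]*d2; return (a+b)/2,np.linalg.norm(a-b)
E
python3 - <<'E'
from h import *
import cv2
np.set_printoptions(precision=1,suppress=True)
T=dict(np.load("top0.npz"));S=dict(np.load("scene0.npz"))
zt=lambda u,v:((u+.5)/4-.5+200,(v+.5)/4-.5+135)
zs=lambda u,v:((u+.5)/5-.5+215,(v+.5)/5-.5+165)
piv=onz(T,zt(275,308),83)
head=onz(T,zt(194,119),108)
bot=onz(T,zt(148,168),66)
disc=onz(T,zt(263,127),16)
print("piv",piv,"head",head,np.hypot(*(head-piv)[:2]),"bottle",bot,"disc",disc)
# plate corners (base plate bright) far corners and bar-plate
u=(piv-head)[:2];u/=np.linalg.norm(u);print("ring by arm",piv[:2]+100*u,"yaw",np.arctan2(*(-u)[::-1]))
# stand direction from long edges of the base plate in the top view (z~ few mm)
for a,b in(((62,133),(190,450)),((288,40),(430,350))):
    d=onz(T,zt(*a),10)-onz(T,zt(*b),10);print("edge yaw",np.arctan2(d[1],d[0]))
print("bar top", onz(T,zt(303,503),158),onz(T,zt(416,460),158))
print("bar scene", onz(S,zs(298,187),158), two(T,zt(360,481),S,zs(298,187)))
for h in(83,):print("hub scene",onz(S,zs(266,222),h))
r=np.r_[piv[:2]+100*u,158];print("pred top",(proj(T,r)-[199.625,134.625])*4,"pred scene",(proj(S,r)-[214.6,164.6])*5)
for n in(1,-1):
  print(n)
# colour mask check: bright head blob in top view
hsv=cv2.cvtColor(T["image"],cv2.COLOR_RGB2HSV)
E
```

```text
piv [614.6 164.1  83. ] head [713.8 210.4 108. ] 109.47804112056632 bottle [692.6 236.7  66. ] disc [725.8 172.   16. ]
ring by arm [524.  121.8] yaw 0.43683591566240626
edge yaw 0.41219734140645453
edge yaw 0.44497933666783346
bar top [513.8 149.8 158. ] [536.3  94.1 158. ]
bar scene [530.4 124.3 158. ] (array([525.3, 122.3, 161. ]), np.float64(0.7333761707987175))
hub scene [623.2 168.6  83. ]
pred top [359.9 483.6] pred scene [298.7 195.2]
1
-1
```

Every check agrees: head radius 109.5 mm (110 expected), ring from the arm line vs two-view within 1 mm, and the bottle where the head would be at +0.35. Next I'll check IK along the whole path, then go to the pre-entry pose.

```bash
cat >> h.py <<'E'
PIV=np.array([614.6,164.1]);YAW=0.433;t=np.radians(42)
def tool(q,back=0.,dz=0.,c=14.,dq=0.,dx=0.):
    """TCP pose with the finger's front face touching the bar at swing q; back = retreat along -x, dz = lift."""
    a=YAW+q; x=np.array([np.cos(a),np.sin(a),0]);y=np.array([-x[1],x[0],0]);z=np.array([0,0,1.])
    n=np.cos(t)*x+np.sin(t)*z; tz=np.sin(t)*x-np.cos(t)*z
    bar=np.r_[PIV,158]-100*x
    tcp=bar-4*n+c*tz-11*n-25*tz-back*x+dz*z+dx*y
    return tcp,np.c_[np.cross(y,tz),y,tz]
E
python3 - <<'E'
from cell import robot
from h import *
np.set_printoptions(precision=2,suppress=True)
for s in(1,-1):
  for q,b,dz in((0,110,-7),(0,0,-7),(0,0,17),(.35,0,17),(.35,110,-7)):
    p,R=tool(q,b,dz); R=R*[s,s,1]; print(s,p,robot.solve_ik(p,R))
robot.grab(20)
p,R=tool(0,110,60); robot.move_pose(p,R)
p,R=tool(0,50,-7); robot.movel(p,R)
print(robot.get_clock(),robot.get_ee_pos(),p,robot.get_joint_pos(),robot.get_ft_force(),robot.get_gripper_width())
import cv2
for n in("scene","top","wrist"):
    c=robot.read_camera(n); cv2.imwrite(f"pics/{n}1.png",c["image"][:,:,::-1])
a=cv2.imread("pics/scene1.png")[130:290,190:350];b=cv2.imread("pics/top1.png")[135:295,200:360]
cv2.imwrite("pics/m1.png",cv2.resize(np.hstack([a,b]),None,fx=2.5,fy=2.5,interpolation=2))
E
```

```text
1 [407.18  68.22 149.14] [-0.57 -0.77  2.68  0.77  0.95 -2.95]
1 [507.03 114.37 149.14] [-0.26 -0.26  2.39  0.87  0.59 -2.89]
1 [507.03 114.37 173.14] [-0.26 -0.32  2.37  0.79  0.64 -2.8 ]
1 [530.6   80.5  173.14] None
1 [452.63   2.91 149.14] [-0.74 -0.24  2.37  0.83  1.14  2.78]
-1 [407.18  68.22 149.14] [-0.57 -0.77  2.68  0.77  0.95  0.19]
-1 [507.03 114.37 149.14] [-0.26 -0.26  2.39  0.87  0.59  0.25]
-1 [507.03 114.37 173.14] [-0.26 -0.32  2.37  0.79  0.64  0.34]
-1 [530.6   80.5  173.14] [-0.43 -0.11  2.21  0.87  0.96 -0.13]
-1 [452.63   2.91 149.14] [-0.74 -0.24  2.37  0.83  1.14 -0.36]
3.8167 [461.66  93.6  149.44] [461.64  93.39 149.14] [-0.37 -0.45  2.52  0.84  0.71 -2.93] [-0.55 -0.79 -0.59] -0.08085769254996364
```

View pics/m1.png

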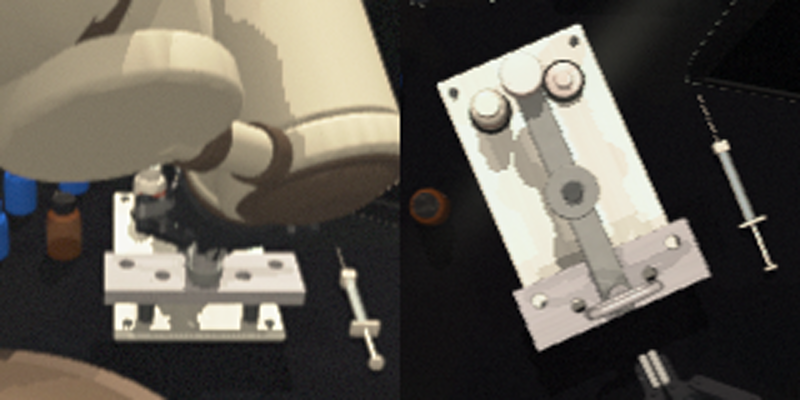

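The top view shows the closed fingertips at (651,352), on the arm line through the hub (573,190) and bar (625,297), 50 mm short of the ring. The swung pose needs the tool's half-turn twin, so I'll flip the last joint here, then enter and feel for the bar.

```bash
sed -i 's/np.c_\[np.cross(y,tz),y,tz\]/np.c_[-np.cross(y,tz),-y,tz]/' h.py
python3 - <<'E'
from cell import robot
from h import *
import cv2
np.set_printoptions(precision=2,suppress=True)
j=np.array(robot.get_joint_pos()); j[5]+=np.pi; robot.move_joints(j)
p,R=tool(0,50,-8); robot.movel(p,R); f0=np.array(robot.get_ft_force());print("f0",f0,robot.get_clock())
for b in(25,10,0):
    robot.movel(tool(0,b,-8)[0],R,60); f=np.array(robot.get_ft_force())-f0; print(b,f,robot.get_ee_pos())
    if np.linalg.norm(f)>5: break
else:
  for dz in np.arange(-6,8,1.):
    robot.movel(tool(0,0,dz)[0],R,20); f=np.array(robot.get_ft_force())-f0; print(dz,f,robot.get_ee_pos()[2])
    if np.linalg.norm(f)>3: break
print(robot.get_clock())
a=robot.read_camera("scene")["image"][130:290,190:350,::-1];b=robot.read_camera("top")["image"][135:295,200:360,::-1]
cv2.imwrite("pics/m2.png",cv2.resize(np.hstack([a,b]),None,fx=2.5,fy=2.5,interpolation=2))
E
```

```text
f0 [-0.2  -0.13 -0.18] 6.8667
25 [-0.15 -0.92  1.22] [484.12 104.03 147.91]
10 [0.47 0.38 0.68] [497.74 110.25 148.  ]
0 [-0.88  0.28  0.17] [506.9  114.43 148.07]
-6.0 [0.38 1.   1.24] 150.36850772121545
-5.0 [0.26 1.27 0.81] 151.2432730553966
-4.0 [ 0.9   0.62 -0.12] 152.2409757889013
-3.0 [0.32 0.41 0.41] 153.22825558117515
-2.0 [ 1.08  0.72 -0.14] 154.233999419699
-1.0 [-0.09  0.21  0.3 ] 155.21771651697387
0.0 [0.02 0.12 1.08] 156.25959130346413
1.0 [-0.53  0.59 -0.62] 156.86125051336427
2.0 [-0.55 -0.76 -4.07] 157.36262764937493
10.4
```

View pics/m2.png

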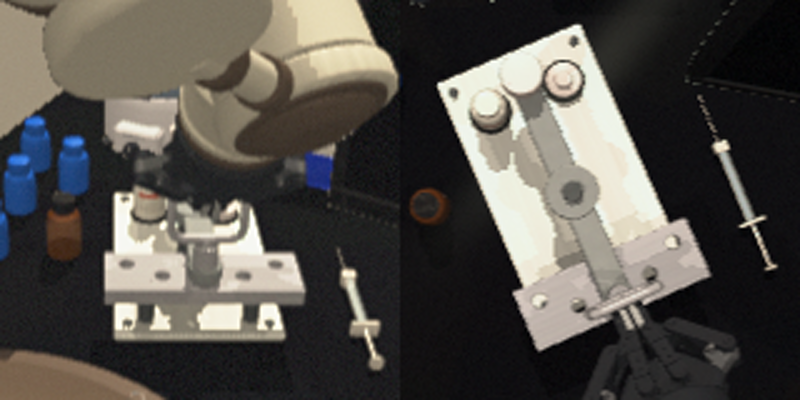

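The fingertips are inside the stirrup (scene mosaic (207,215)), and the downward force came in at TCP z ≈ 157, as expected. Now I'll lift the pin by about 17 mm.

```bash
python3 - <<'E'
from cell import robot
from h import *
import cv2
np.set_printoptions(precision=2,suppress=True)
R=tool(0)[1]
for dz in(8,14,18):
    robot.movel(tool(0,0,dz)[0],R,40); print(dz,np.array(robot.get_ft_force()),robot.get_ee_pos())
print(robot.get_clock())
a=robot.read_camera("scene")["image"][130:290,190:350,::-1];b=robot.read_camera("top")["image"][135:295,200:360,::-1]
cv2.imwrite("pics/m3.png",cv2.resize(np.hstack([a,b]),None,fx=2.5,fy=2.5,interpolation=2))
E
```

```text
8 [-4.07 -2.46 -3.94] [506.24 114.52 163.49]
14 [-5.16 -2.6  -5.52] [506.32 114.5  169.7 ]
18 [-5.21 -2.8  -6.42] [506.33 114.51 173.73]
11.35
```

View pics/m3.png

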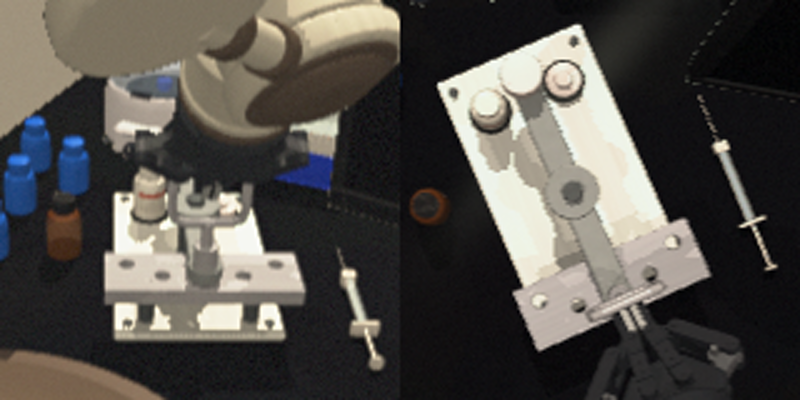

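The ring is visibly up and the pin rod shows. Fz of −6.4 N and 16.6 mm of lift both point to a lift of about 17 mm. Now I'll swing along the arc to +0.35.

```bash
python3 - <<'E'
from cell import robot
from h import *
import cv2
np.set_printoptions(precision=2,suppress=True)
for q in np.linspace(0,.35,9)[1:]:
    p,R=tool(q,0,18); robot.movel(p,R,30); print(round(q,3),np.array(robot.get_ft_force()),np.array(robot.get_ee_pos())-p)
print(robot.get_clock())
a=robot.read_camera("scene")["image"][130:290,190:350,::-1];c=robot.read_camera("top");b=c["image"][135:295,200:360,::-1]
np.savez("top4.npz",**c)
cv2.imwrite("pics/m4.png",cv2.resize(np.hstack([a,b]),None,fx=2.5,fy=2.5,interpolation=2))
E
```

```text
0.044 [-6.18 -3.59 -5.56] [-0.49 -0.31 -0.49]
0.088 [-5.72 -4.01 -6.16] [-0.35 -0.53 -0.42]
0.131 [-4.69 -4.27 -6.13] [-0.23 -0.69 -0.35]
0.175 [-4.85 -4.24 -6.37] [-0.09 -0.88 -0.25]
0.219 [-4.76 -3.57 -6.51] [ 0.04 -1.02 -0.17]
0.262 [-6.01 -4.91 -7.42] [ 0.17 -1.17 -0.1 ]
0.306 [-4.07 -3.57 -6.25] [ 0.32 -1.32 -0.01]
0.35 [-5.49 -4.56 -7.06] [ 0.45 -1.42  0.07]
14.05
```

View pics/m4.png

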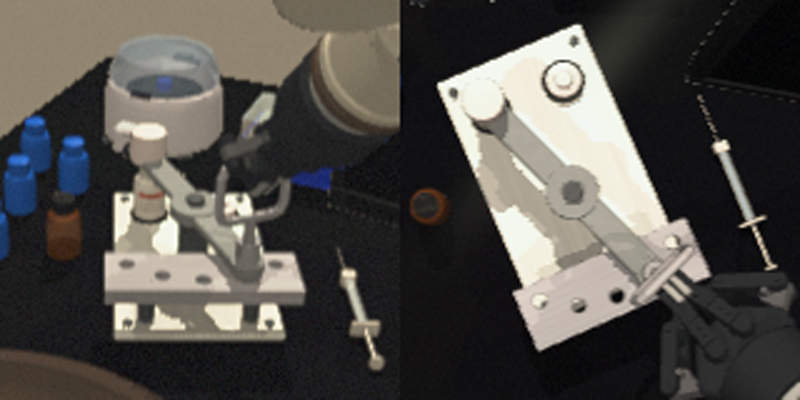

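The head now sits over the bottle at mosaic (484,103). Counting from the left, holes 1, 2, 3 and 5 show and the fourth (+0.35) is covered. I'll measure the angle before lowering.

```bash
python3 - <<'E'
from h import *
import cv2
np.set_printoptions(precision=2,suppress=True)
def head(cam,guess):
    g=cv2.resize(cam["image"],None,fx=4,fy=4,interpolation=cv2.INTER_CUBIC)
    hsv=cv2.cvtColor(g,cv2.COLOR_RGB2GRAY); x,y=int(guess[0]*4+1.5),int(guess[1]*4+1.5)
    roi=cv2.medianBlur(hsv[y-60:y+60,x-60:x+60],5)
    c=cv2.HoughCircles(roi,cv2.HOUGH_GRADIENT,1,30,param1=60,param2=10,minRadius=34,maxRadius=48)
    c=c[0]; c=c[np.argsort(np.hypot(c[:,0]-60,c[:,1]-60))[0]]
    return ((x-60+c[0]+.5)/4-.5,(y-60+c[1]+.5)/4-.5),c[2]
m=lambda u,v:((u-400+.5)/2.5-.5+200,(v+.5)/2.5-.5+135)
for f,g,hub in(("top0",m(521,73),m(572.5,191)),("top4",m(484,103),m(572.5,191))):
    T=dict(np.load(f+".npz")); 
    for name,px in(("eye",g),("hough",head(T,g)[0])):
        h=onz(T,px,108); d=(h-np.r_[PIV,0])[:2]; print(f,name,px,h,np.hypot(*d),np.arctan2(d[1],d[0]))
    print(head(T,g)[1], onz(T,hub,83))
# hole position expected: pin at +.35, and free holes seen (plate top height unknown ~60)
T=dict(np.load("top4.npz"))
for z in(50,60,70):
  print(z,[ (round(np.hypot(*d),1),round(np.arctan2(d[1],d[0]),3)) for d in [ (np.r_[PIV,0]-onz(T,m(*p),z))[:2] for p in((540,301),(579,305),(617,297),(671,242))]])
E
```

```text
top0 eye (248.1, 163.9) [714.86 210.47 108.  ] 110.46289707484341 0.43321664228599444
top0 hough (np.float32(248.0), np.float32(163.0)) [716.81 210.74 108.  ] 112.348214578584 0.42807205690487854
36.4 [615.8  163.39  83.  ]
top4 eye (233.3, 175.9) [688.08 241.53 108.  ] 106.74354834655696 0.8115831676034199
top4 hough (np.float32(231.75), np.float32(172.0)) [696.44 245.1  108.  ] 115.15130092748826 0.7802598085264439
41.9 [615.8  163.39  83.  ]
50 [(np.float64(99.8), np.float64(-0.259)), (np.float64(99.7), np.float64(0.096)), (np.float64(101.1), np.float64(0.445)), (np.float64(100.1), np.float64(1.151))]
60 [(np.float64(99.4), np.float64(-0.26)), (np.float64(99.1), np.float64(0.093)), (np.float64(100.4), np.float64(0.441)), (np.float64(99.1), np.float64(1.145))]
70 [(np.float64(98.9), np.float64(-0.26)), (np.float64(98.6), np.float64(0.09)), (np.float64(99.8), np.float64(0.436)), (np.float64(98.0), np.float64(1.139))]
```

The holes give a zero yaw of 0.442, so the arm is at roughly +0.35, well within the 0.04 capture range. Now I'll lower while watching where the ring load goes away.

```bash
python3 - <<'E'
from cell import robot
from h import *
import cv2
np.set_printoptions(precision=2,suppress=True)
R=tool(.35)[1]
for dz in(14,11,9,7,5,3,1,0,-2,-5,-8):
    robot.movel(tool(.35,0,dz)[0],R,25); print(dz,np.array(robot.get_ft_force()),robot.get_ee_pos()[2])
print(robot.get_clock())
a=robot.read_camera("scene")["image"][130:290,190:350,::-1];b=robot.read_camera("top")["image"][135:295,200:360,::-1]
cv2.imwrite("pics/m5.png",cv2.resize(np.hstack([a,b]),None,fx=2.5,fy=2.5,interpolation=2))
E
```

```text
14 [-4.4 -4.7 -6. ] 170.16580100759438
11 [-5.96 -4.4  -5.5 ] 167.23476662997462
9 [-6.33 -4.08 -6.18] 165.19953550473775
7 [-5.91 -3.82 -6.28] 163.19861714810153
5 [-6.49 -4.24 -4.78] 161.27286504913639
3 [-6.68 -4.69 -4.63] 159.28223225331857
1 [-6.28 -4.28 -5.04] 157.62825546623324
0 [-6.46 -3.48 -2.57] 157.20307064049408
-2 [-0.37 -1.79  0.01] 155.86381912712537
-5 [-0.27  0.82 -0.08] 151.6034477705583
-8 [ 0.04 -0.95  0.4 ] 147.92317520558564
17.0083
```

View pics/m5.png

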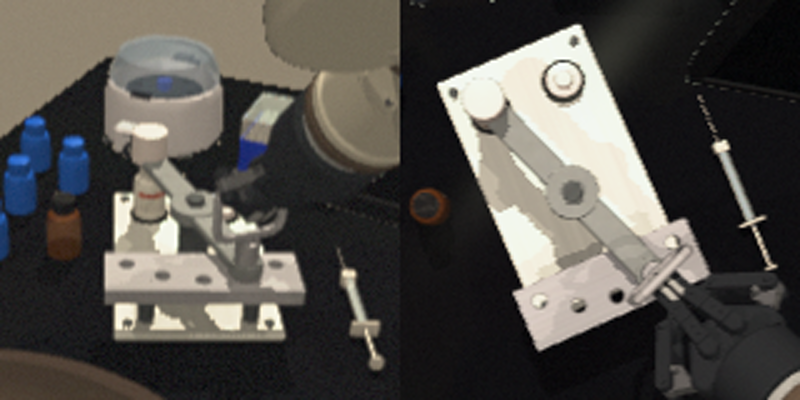

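The ring kept its load down to TCP z ≈ 157, the height of first contact, so the pin is fully home with the head over the bottle. I'll draw the finger straight out and back off.

```bash
python3 - <<'E'
from cell import robot
from h import *
import cv2
np.set_printoptions(precision=2,suppress=True)
R=tool(.35)[1]
for b in(15,40,100):
    robot.movel(tool(.35,b,-8)[0],R,70); print(b,np.array(robot.get_ft_force()),robot.get_ee_pos())
robot.movel(tool(.35,100,80)[0],R,100); robot.wait(.5)
print(robot.get_clock())
a=robot.read_camera("scene")["image"][130:290,190:350,::-1];b=robot.read_camera("top")["image"][135:295,200:360,::-1]
cv2.imwrite("pics/m6.png",cv2.resize(np.hstack([a,b]),None,fx=2.5,fy=2.5,interpolation=2))
E
```

```text
15 [-0.49  0.3   0.82] [519.95  69.55 148.21]
40 [-0.33  0.33  0.38] [502.37  52.08 148.25]
100 [ 0.11 -0.12  0.17] [459.81  10.1  148.19]
20.525
```

View pics/m6.png

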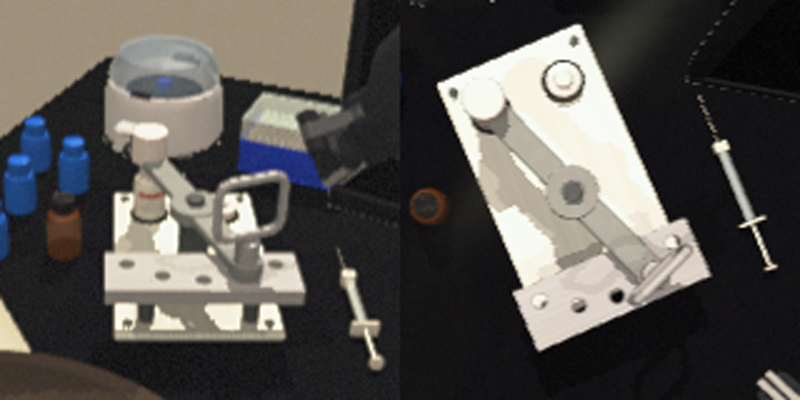

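The finger is out and the ring sits low on its bush at (250,240). The head is over the bottle, and the bottles, disc and syringe haven't moved.

```bash
python3 -c "
from cell import robot
print(robot.finish_job())"
```

```text
the job is handed in; nothing more can be done
None
```

The reader arm is locked one hole over (+0.35) with its white head above the sample bottle, the pin is home, the finger is out, nothing else was moved, and the job was handed in at about 20.5 s.

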